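# Set the drag cap of a sliding-jaw figure holder

## Task

Set up the sliding-jaw holder on the painting table: slide its jaw shut until the figure's wooden plinth is gripped firmly between the two jaws, then screw the knurled cap on the jaw clockwise all the way down until it bottoms out, and back it off a quarter turn. Finish while still gripping the cap at that setting and keeping the jaw pressed against the plinth, so that the cap's lock screw can be nipped up; do not put anything down or let go. Leave the other things on the table where they are.

Things in the scene. Friction and masses are not known exactly. Their poses are not given: they have to be found in the camera images.
- holder: Grey figure holder bolted to the table (fixed; place and heading vary): foot 270 x 92 x 12 mm with a steel bed 44 mm wide, bed top 30 mm above the table. Origin: centre of the underside. x runs along the bed to the fixed jaw, z up. The fixed jaw's flat steel face, 56 mm wide, top 50 mm above the table, is at x = +72 mm. The sliding jaw shuts by moving along +x.
- jaw (a joint): Gap between the jaw faces in m (pad unpressed), 0 to 0.092: 0.040 as the pad touches the plinth held on the fixed jaw, less as its cushion yields (2.5 N per mm, up to 3 mm). Slide friction about 5 N: it stays where left. Sliding jaw: grey saddle 92 mm long, 60 wide, top 45.5 mm above the table, 20 mm thick jaw plate (top 50.5 mm) in front, cap on a stud 62 mm behind the face. Slide it by the cap.
- jaw_face (a point): Centre of the sliding jaw's flat face, a black cushioned rubber pad 56 mm wide, 40 mm above the table (given where the pad's face is when unpressed); the axes are the holder's.
- cap (a joint): Angle in rad by which the knurled cap is unscrewed: 0 is screwed home (hard stop on its washer), growing as it turns anticlockwise seen from above. Right-hand thread, 4 mm pitch, friction about 0.05 N m; it stays at any angle. It starts about 110 to 200 degrees from home.
- cap_grip (a point): Centre of the knurled steel cap on the sliding jaw: knurl 36 mm in diameter, 20 mm tall, axis vertical; point on the axis half-way up the knurl, 76 mm above the table when home (0.64 mm more per rad unscrewed). Below it a 31 mm collar 6 mm tall. Its x axis turns with the cap, along the black index line on top. The 14 mm stud stands up to 3 mm proud of the cap.
- plinth (a point): Centre of the figure's wooden plinth, 40 x 40 mm, 20 mm tall, standing loose on the bed between the jaws (point 40 mm above the table). On it a small grey resin dragon, 48 mm tall and under 34 mm across, its top 98 mm above the table. Whole figure 110 g, give or take a third.
- paint_pot_mid (a point): Bystander: small round blue paint pot with a black cap, 34 mm across and 44 mm tall, beside the holder; point at half height.
- dropper_mid (a point): Bystander: white dropper bottle, 25 mm across and 72 mm tall, beside the holder; point at half height.
- sanding_stick_mid (a point): Bystander: flat sanding stick, 150 x 20 x 6 mm, lying beside the holder; point at its centre, x axis along it.
- water_glass_mid (a point): Bystander: water glass, 72 mm across and 80 mm tall, on the left of the table; point at half height.
- hex_tray_mid (a point): Bystander: six-sided wooden tray, about 150 mm across and 35 mm tall, on the right of the table; point at half height.
- wash_jar_mid (a point): Bystander: white jar with a black cap, 50 mm across and 52 mm tall, on the right of the table; point at half height.
- brush_mid (a point): Bystander: thin artist's brush, 205 mm long and 8 mm thick, lying on the left of the table; point at its middle.
Things that resemble listed ones, but are neither listed nor needed, are in the scene too. What is meant by the part that bears plinth is not green, pink or turquoise, and is the larger of those in its own colour.

How it is judged:
By the outcome, as a careful person would: the job done as asked, in the order asked, and still so for the second after the job is handed in, while the arm keeps its last pose, push and grip.
It also fails if it takes over 64 s, if anything falls off the work surface, if the arm or the gripper's body presses on something with over 40 N, if the wrist force passes 120 N, or if a joint passes its speed limit or range.

## Robot

A 6-joint arm with a two-finger parallel gripper is mounted at the origin on the work surface. World frame = base frame: x ahead of the robot, y to its left, z up, the work surface at z = 0. Lengths are in m, angles in rad, forces in N, time in s.
With the tool pointing down it reaches from about 0.275 to 0.825 m from the base axis. Payload 4.9 kg.
Tool frame: the origin (TCP) lies midway between the tips of the shut fingers; the grasp point (between the pads) lies 19 mm behind it (bot.grip_depth is the distance from the TCP to the grasp point, in m); z points along the fingers, y is the line along which they close (so a half turn about z gives the same grasp; the last joint's range is limited). The gripper opens to 85 mm and grips with 20 to 120 N. Pads are 22 mm wide; open, the fingers measure 114 mm over their backs; the gripper's body (76 mm by 85 mm) begins 54 mm behind the grasp point. The pads swing forward as they close: fully open they stand 13 mm farther back than shut.
Start: joints at [1.128, 0.326, -0.193, 1.052, 0, 1.437], TCP at [0.167, 0.524, 0.231] pointing down, gripper open.
Joint ranges: [-2.65, 2.65], [-0.97, 1.79], [-1.3, 1.35], [-1.93, 2.1], [-1.47, 1.37], [-3.14, 3.14]. Speed limits (rad/s): [2.57, 2.57, 3.14, 3.14, 3.14, 3.14].

## Interface

Orientations are given as a unit quaternion [w, x, y, z].
In Python, from cell import bot gives the robot as it stands. Calls block until the motion is done:
- bot.move_pose(position, orientation): joint-space move of the TCP to a pose.
- bot.move_linear(position, speed=0.15, rotation=None, until_force=None): straight line of the TCP; rotation=None keeps the orientation; speed is the mean speed in m/s. With until_force (N) it stops when the force on the tool has changed by that much, and returns True; else False.
- bot.goto_joints(angles): joint-space move.
- bot.set_gripper(opening, grasp_force=None): opening from 0.0 (shut) to 1.0 (fully open); grasp_force is the grip in N (None keeps the last); returns when the fingers have stopped.
- bot.wait(seconds).
- bot.solve_ik(position, orientation): joint angles nearest the present ones, or None.
- bot.camera(name): name is "scene" or "top" or "wrist"; returns the picture (400x640x3 uint8, red, green, blue); there is no depth.
- bot.calibration(name): a dict with "mtx" (3x3 intrinsics, pixels), "extrinsics" (4x4, takes a point from world to camera coordinates); the wrist camera has in their place "hand_eye" (4x4, takes a point from camera to tool coordinates, whose origin is the TCP and whose axes are the flange's). Camera axes: x right, y down, z forward; pixel columns grow to the right and rows downward; lengths in m; the calibration is good to about 2 mm. A picture is of the moment at which its call begins: read the wrist's pose just before it. calibration takes no time and is no camera call.
A pose or a line that the arm cannot do raises bot.PlanningError and nothing moves.
- bot.close_job(): hands the job in; it is judged then, once.
Trained networks look in the newest picture that a camera, given by its name, has taken for a name from the list of things; names that differ only in an ending like _2 or _b are one class to them, and where a whole thing is asked for, a point or a joint stands for the part that bears it (a point fixed in the world has none). Each returns a list of dicts, best first, with "confidence" (0 to 1); they miss things now and then, are a little off and sometimes report something else, mostly with a low value. They report only what shows in the picture. A call takes as long as a camera call. They do not tell look-alikes from the thing itself.
- bot.search_frame(camera, thing): "bbox" ([left, top, width, height] in pixels, round what is visible of it).
Readings, each from a call of its own:
- bot.read_clock(): time.
- bot.read_joint_positions(): joint angles.
- bot.read_joint_vel(): joint speeds.
- bot.read_joint_efforts(): joint torques, N m.
- bot.read_position(): TCP position.
- bot.read_tool_rot(): TCP orientation.
- bot.read_ft_force(): force on the tool from outside, world axes, zero at the start.
- bot.read_moment(): the same for the moment, N m.
- bot.read_gripper_width(): opening from 0.0 (shut) to 1.0 (fully open).
- bot.read_finger_force(): force on a finger pad.
Only numpy, scipy, OpenCV 4.12 (cv2) and the standard library are available. Lean on these libraries where they do the work, as an engineer would, in place of code of your own. Each camera call takes 0.05 s, during which the arm holds its last target. There are 200 camera calls.

## Working session

There is one attempt and no reset: what is moved stays moved. The work goes in short steps, each a Python script; the robot and the scene stay as the last script left them, time stands still between calls to the robot, and variables do not carry over. Pictures are saved under pics/ and viewed, at most 10 in all, crops included, and the job is handed in when it is done.

```bash
mkdir -p pics; ls
python3 - <<'E'
from cell import bot
import cv2
for c in ("top","scene"):
    im=bot.camera(c); cv2.imwrite(f"pics/{c}0.png",im[:,:,::-1])
    k=bot.calibration(c); print(c,k["mtx"].tolist(),k["extrinsics"].round(4).tolist())
    for t in ("holder","cap","jaw","plinth","cap_grip"):
        print(t,[(d["bbox"],round(d["confidence"],2)) for d in bot.search_frame(c,t)])
print(bot.calibration("wrist"),bot.read_clock(),bot.read_tool_rot(),bot.read_position())
E
```

```text
pics
top [[365.24062585270366, 0.0, 317.3942499128269], [0.0, 365.24062585270366, 201.54603545568423], [0.0, 0.0, 1.0]] [[0.0281, -0.9994, 0.0197, -0.0368], [-0.981, -0.0314, -0.1916, 0.5709], [0.1921, -0.0139, -0.9813, 1.0665], [0.0, 0.0, 0.0, 1.0]]
holder [([246.2, 154.1, 70.9, 81.9], 0.64)]
cap [([258.0, 202.3, 9.9, 9.4], 0.44)]
jaw [([253.5, 188.2, 31.4, 34.7], 0.77)]
plinth [([278.9, 172.4, 20.6, 15.9], 0.61), ([336.1, 234.4, 10.1, 14.0], 0.58), ([240.5, 249.1, 22.7, 14.0], 0.49), ([342.3, 195.4, 10.2, 9.7], 0.48), ([334.8, 165.2, 9.3, 12.2], 0.41)]
cap_grip []
scene [[448.5490634891587, 0.0, 314.4950217263588], [0.0, 448.5490634891587, 196.02907460865984], [0.0, 0.0, 1.0]] [[-0.2501, 0.9681, -0.0112, 0.142], [0.529, 0.127, -0.839, -0.2497], [-0.8109, -0.2158, -0.5439, 1.7528], [0.0, 0.0, 0.0, 1.0]]
holder [([298.4, 187.6, 93.5, 66.9], 0.61)]
cap [([360.0, 187.0, 11.3, 12.0], 0.52)]
jaw [([342.5, 186.8, 38.9, 38.7], 0.62)]
plinth [([327.3, 200.5, 21.5, 26.1], 0.7), ([267.7, 200.3, 14.0, 14.3], 0.63), ([285.9, 168.5, 17.0, 23.6], 0.59), ([375.5, 173.6, 21.8, 24.0], 0.56), ([269.2, 220.2, 9.9, 17.5], 0.53)]
cap_grip [([358.8, 188.4, 13.1, 12.9], 0.46)]
{'mtx': array([[298.87044406,   0.        , 323.21773391],
       [  0.        , 298.87044406, 198.52485235],
       [  0.        ,   0.        ,   1.        ]]), 'hand_eye': array([[-3.62454362e-04, -9.47479188e-01, -3.19817225e-01,
         8.21970467e-02],
       [ 9.99999640e-01, -5.88668126e-04,  6.10650555e-04,
        -5.78518606e-04],
       [-7.66844898e-04, -3.19816889e-01,  9.47479060e-01,
        -1.41907547e-01],
       [ 0.00000000e+00,  0.00000000e+00,  0.00000000e+00,
         1.00000000e+00]])} 0.6 [4.24551660e-06 1.53785002e-01 9.88104333e-01 6.70028491e-06] [0.16714551 0.52398736 0.2312959 ]
```

Run:
```python
import cv2
a=cv2.imread("pics/top0.png")[130:290,200:400]; cv2.imwrite("pics/topc.png",cv2.resize(a,None,fx=4,fy=3.7,interpolation=cv2.INTER_CUBIC)[:600])
```

```text
(no output)
```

View pics/topc.png

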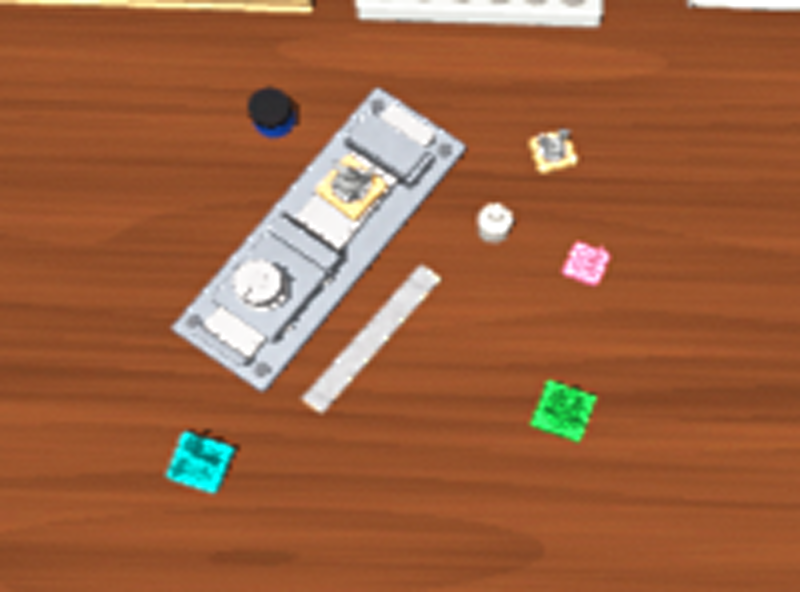

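View pics/scene0.png

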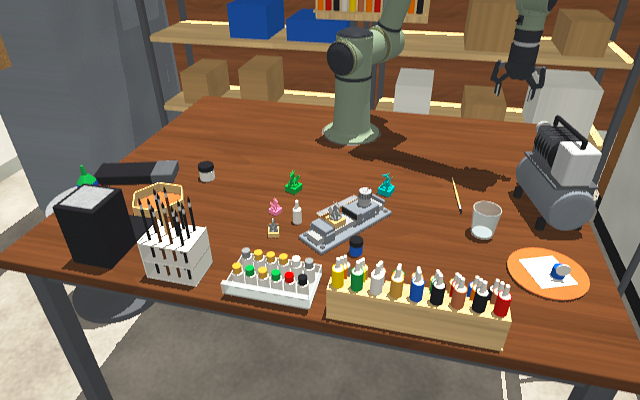

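The larger natural-wood plinth is on the bed between the jaws, at crop px (350,187). The cap is at (262,285) and the foot corners at (378,88), (465,148), (262,390) and (173,327). The smaller wood, pink, green and turquoise figures are decoys. Next I compute the pose and take a close wrist view.

```bash
cat > h.py <<'E'
import numpy as np, cv2
from cell import bot
from scipy.spatial.transform import Rotation as R
def campose(c):
    k=bot.calibration(c)
    if c=="wrist":
        q=bot.read_tool_rot(); T=np.eye(4); T[:3,:3]=R.from_quat(np.r_[q[1:],q[0]]).as_matrix(); T[:3,3]=bot.read_position()
        return k["mtx"],T@k["hand_eye"]
    return k["mtx"],np.linalg.inv(k["extrinsics"])
def ray(K,T,uv,z):
    d=T[:3,:3]@np.linalg.solve(K,[*uv,1]); return T[:3,3]+d*(z-T[2,3])/d[2]
def proj(K,T,p):
    v=K@(np.linalg.inv(T)@np.r_[p,1])[:3]; return v[:2]/v[2]
def quat(yaw):  # tool down, tool x at angle yaw in world
    c,s=np.cos(yaw),np.sin(yaw)
    q=R.from_matrix(np.array([[c,s,0],[s,-c,0],[0,0,-1]])).as_quat(); return np.r_[q[3],q[:3]]
E
python3 - <<'E'
from h import *
K,T=campose("top")
px=lambda u,v:(200+u/4,130+v/3.7)
c=[ray(K,T,px(*p),.012) for p in ((378,88),(465,148),(262,390),(173,327))]
print(np.round(c,4))
o=np.mean(c,0); d=(c[0]+c[1]-c[2]-c[3])/2; print("o",o,"len",np.linalg.norm(d[:2]),"wid",np.linalg.norm(c[0]-c[1]),"yaw",np.arctan2(d[1],d[0]))
cap=ray(K,T,px(258,281),.09); pl=ray(K,T,px(350,187),.06)
ys=np.arctan2(d[1],d[0]); ex=np.array([np.cos(ys),np.sin(ys)]); ey=np.array([-ex[1],ex[0]])
for n,p in(("cap",cap),("pl",pl)): print(n,p,ex@(p-o)[:2],ey@(p-o)[:2])
for y in np.arange(-3,3.2,.5):
    q=bot.solve_ik([cap[0],cap[1],.057],quat(y)); print(round(y,2),None if q is None else np.round(q,2))
E
```

```text
[[ 0.7371  0.0592  0.012 ]
 [ 0.6845 -0.0136  0.012 ]
 [ 0.4672  0.139   0.012 ]
 [ 0.5187  0.2119  0.012 ]]
o [0.60186865 0.09912936 0.012     ] len 0.26600389243212086 wid 0.08975635174964997 yaw -0.6113102918825977
cap [0.54669912 0.13704467 0.09      ] -0.06693930020656227 -0.0006153289053562591
pl [0.63398835 0.07463581 0.06      ] 0.04036056852638492 -0.0016228710428488604
-3.0 [ 0.11  0.52 -0.38  0.67  0.   -0.03]
-2.5 [ 0.11  0.52 -0.38  0.67  0.   -0.53]
-2.0 [ 0.11  0.52 -0.38  0.67  0.   -1.03]
-1.5 [ 0.11  0.52 -0.38  0.67  0.   -1.53]
-1.0 [ 0.11  0.52 -0.38  0.67  0.   -2.03]
-0.5 [ 0.11  0.52 -0.38  0.67  0.   -2.53]
0.0 [ 0.11  0.52 -0.38  0.67  0.   -3.03]
0.5 [ 0.11  0.52 -0.38  0.67  0.    2.76]
1.0 [ 0.11  0.52 -0.38  0.67  0.    2.26]
1.5 [ 0.11  0.52 -0.38  0.67  0.    1.76]
2.0 [ 0.11  0.52 -0.38  0.67  0.    1.26]
2.5 [ 0.11  0.52 -0.38  0.67  0.    0.76]
3.0 [ 0.11  0.52 -0.38  0.67  0.    0.26]
```

Run:
```python
from h import *
bot.move_pose([.5467,.137,.19],quat(-.611))
K,T=campose("wrist"); im=bot.camera("wrist"); cv2.imwrite("pics/w1.png",im[:,:,::-1])
for t in ("cap","jaw","plinth","holder"): print(t,[(d["bbox"],round(d["confidence"],2)) for d in bot.search_frame("wrist",t)])
np.savez("w1.npz",K=K,T=T)
print(proj(K,T,[.5467,.137,.0875]),bot.read_clock(),bot.read_joint_positions(),bot.read_position())
```

```text
cap [([299.4, 172.1, 40.9, 43.1], 0.56)]
jaw [([287.1, 117.1, 66.2, 103.4], 0.92)]
plinth [([335.0, 265.1, 41.1, 54.6], 0.87), ([530.9, 94.5, 80.3, 47.6], 0.81), ([294.5, 31.2, 52.6, 59.6], 0.8), ([503.2, 0.0, 34.8, 15.1], 0.58)]
holder [([271.6, 0.6, 99.0, 236.5], 0.9)]
[323.06410538 198.34513809] 4.0667 [ 1.14910474e-01  3.81219955e-01 -2.21612054e-01  9.67856319e-01
 -4.19705351e-06 -2.41594203e+00] [0.54668579 0.13718522 0.19004442]
```

View pics/w1.png

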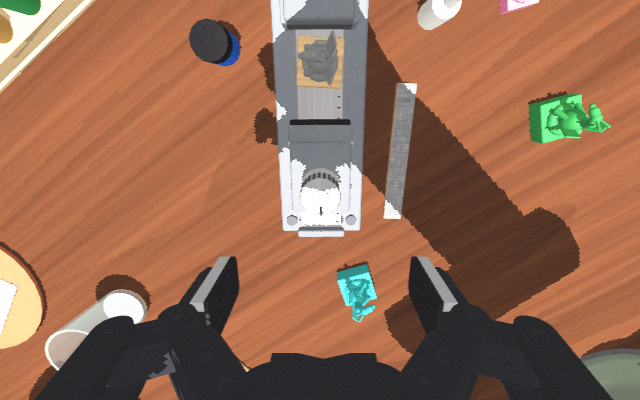

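The wrist picture shows the cap near (320,196), the jaw plate at row ~125 and the plinth at (321,60), nearly aligned with the bed. I'll zoom in for precise edges.

Run:
```python
import cv2
a=cv2.imread("pics/w1.png")[0:240,260:380]; b=cv2.resize(a,None,fx=2.5,fy=2.5,interpolation=cv2.INTER_CUBIC)
c=cv2.resize(cv2.imread("pics/w1.png")[155:240,280:360],None,fx=6,fy=6,interpolation=cv2.INTER_CUBIC)
import numpy as np
o=np.zeros((600,780,3),np.uint8); o[:,:300]=b; o[:510,300:780]=c; cv2.imwrite("pics/w1c.png",o)
```

```text
(no output)
```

View pics/w1c.png

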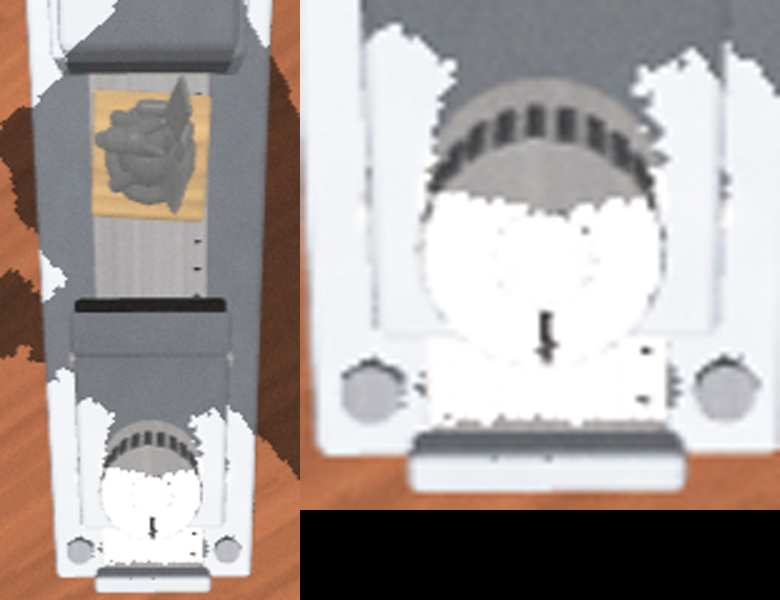

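The zoom shows the cap top disc centred at about px (320.7,197), the index line pointing back along −x of the holder, pad edge row ≈119.6 and fixed-jaw face row ≈28. The plinth is nearly square to the bed.

Run:
```python
from h import *
d=np.load("w1.npz");K,T=d["K"],d["T"]
z=lambda u,v:(260+u/2.5,v/2.5)
cap=ray(K,T,(320.7,197),.088)
L0,L1,R0,R1=[ray(K,T,z(*p),.012) for p in((57,575),(28,0),(253,575),(270,0))]
for a,b in((L0,L1),(R0,R1)): print("yaw",np.arctan2(*(b-a)[1::-1]))
print("width",np.linalg.norm(L0-R0))
pl=[ray(K,T,z(*p),.0505) for p in((77,299),(225,299))]; fj=[ray(K,T,z(*p),.05) for p in((66,70),(238,68))]
bolts=[ray(K,T,z(*p),.012) for p in((80,550),(228,550))]
pt=[ray(K,T,z(*p),.05) for p in((97,92),(210,96),(202,219),(93,214))]
for n,(a,b) in dict(pad=pl,fj=fj,bolt=bolts,plfar=pt[:2],plnear=(pt[3],pt[2])).items(): print(n,"yaw",np.arctan2(*(a-b)[1::-1])-np.pi/2,"w",np.linalg.norm(a-b),"mid",(a+b)/2)
m=lambda l:(l[0]+l[1])/2
ax=m(fj)-m(bolts); print("axis",np.arctan2(ax[1],ax[0]))
y=-.611; ex=np.array([np.cos(y),np.sin(y)])
print("cap",cap,"gap",ex@(m(fj)-m(pl))[:2],"pad-cap",ex@(m(pl)-cap)[:2],"fj-cap",ex@(m(fj)-cap)[:2], "lat", np.array([-ex[1],ex[0]])@(m(fj)-cap)[:2])
```

```text
yaw -0.6080590842811354
yaw -0.5974882323973053
width 0.09180871606042061
pad yaw -0.6109498035927728 w 0.05401777129378227 mid [0.60002073 0.10267448 0.0505    ]
fj yaw -0.6009051102135872 w 0.0574277148793835 mid [0.66062642 0.0595636  0.05      ]
bolt yaw -0.6106258908181273 w 0.06852479172151271 mid [0.50530178 0.16820965 0.012     ]
plfar yaw -0.642778080345624 w 0.03810229208801764 mid [0.6542254  0.06342047 0.05      ]
plnear yaw -0.6540055680964596 w 0.038566838716669466 mid [0.62379569 0.0874101  0.05      ]
axis -0.6103750293484334
cap [0.54900181 0.13786803 0.088     ] gap 0.07437273199977072 pad-cap 0.06197838887123018 fj-cap 0.1363511208710009 lat -9.961242966186759e-05
```

Run:
```python
from h import *
y=-.608; ex=np.r_[np.cos(y),np.sin(y),0]
p=np.r_[.5490,.1379,.059]
bot.move_pose(p+[0,0,.04],quat(y)); bot.move_linear(p,speed=.06)
print("pre",bot.read_ft_force().round(2))
bot.set_gripper(0.0,grasp_force=60)
print("grasp",bot.read_gripper_width()*85,bot.read_finger_force(),bot.read_ft_force().round(2),bot.read_moment().round(3))
p0=np.array(bot.read_position())
bot.move_linear(p0+ex*.028,speed=.04)
f=bot.read_ft_force(); print("slid",f.round(2),"along",ex@f, bot.read_clock())
for s in np.arange(.030,.0371,.001):
    bot.move_linear(p0+ex*s,speed=.02); f=bot.read_ft_force(); print(round(s,4),round(ex@(bot.read_position()-p0),4),round(ex@f,2),f.round(1))
    if ex@f<-10.5: break
print(bot.read_clock(),bot.read_moment().round(3))
im=bot.camera("wrist"); cv2.imwrite("pics/w2.png",im[:,:,::-1]); K,T=campose("wrist"); np.savez("w2.npz",K=K,T=T)
```

```text
pre [ 0.31  0.78 -0.1 ]
grasp 34.101612581237084 59.38445448875427 [-0.19  2.92  3.99] [ 0.628 -0.034 -0.095]
slid [-2.73  4.42  5.14] along -4.7602227771605286 6.7167
0.03 0.0295 -4.1 [-2.4  3.7  4.1]
0.031 0.0303 -4.23 [-1.7  5.   4.5]
0.032 0.0313 -5.47 [-2.9  5.3  4.8]
0.033 0.0323 -4.39 [-2.3  4.4  5.3]
0.034 0.0333 -4.83 [-2.5  4.8  5.5]
0.035 0.0343 -4.42 [-2.3  4.5  5.6]
0.036 0.0352 -4.47 [-2.4  4.3  5.2]
0.037 0.0362 -3.87 [-2.4  3.4  4.9]
8.7167 [0.969 0.561 0.025]
```

View pics/w2.png

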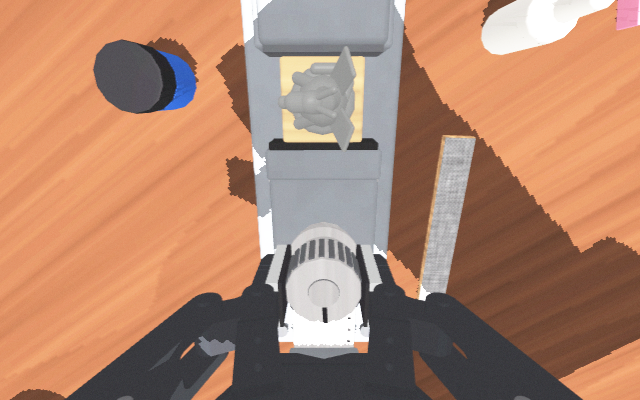

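The plinth, at (322,98), is squared against the pad and almost on the fixed jaw, and the index line at (325,315) is visible while gripped. No force rise yet, so I keep pushing.

Run:
```python
from h import *
y=-.608; ex=np.r_[np.cos(y),np.sin(y),0]
p0=np.array(bot.read_position())
for s in np.arange(.0015,.009,.0005):
    bot.move_linear(p0+ex*s,speed=.01); bot.wait(.1); f=bot.read_ft_force(); print(round(s,4),round(ex@(bot.read_position()-p0),4),round(ex@f,2),f.round(1))
    if ex@f<-10: break
print(bot.read_clock(),bot.read_moment().round(3))
im=bot.camera("wrist"); cv2.imwrite("pics/w3.png",cv2.resize(im[20:220,220:420,::-1],None,fx=3,fy=3)); K,T=campose("wrist"); np.savez("w3.npz",K=K,T=T)
```

```text
0.0015 0.0007 -5.33 [-3.2  4.7  5.2]
0.002 0.0011 -4.61 [-2.6  4.3  5. ]
0.0025 0.0016 -4.79 [-2.9  4.3  4.7]
0.003 0.002 -6.7 [-3.9  6.2  5.5]
0.0035 0.0023 -6.04 [-3.7  5.2  6.2]
0.004 0.0025 -7.03 [-4.4  6.   7.2]
0.0045 0.0028 -7.25 [-4.9  5.6  7. ]
0.005 0.0031 -7.77 [-4.9  6.6  7.6]
0.0055 0.0033 -8.66 [-6.1  6.3  8.3]
0.006 0.0035 -10.82 [-8.2  7.2  8.7]
12.2667 [ 1.391  1.216 -0.073]
```

View pics/w3.png

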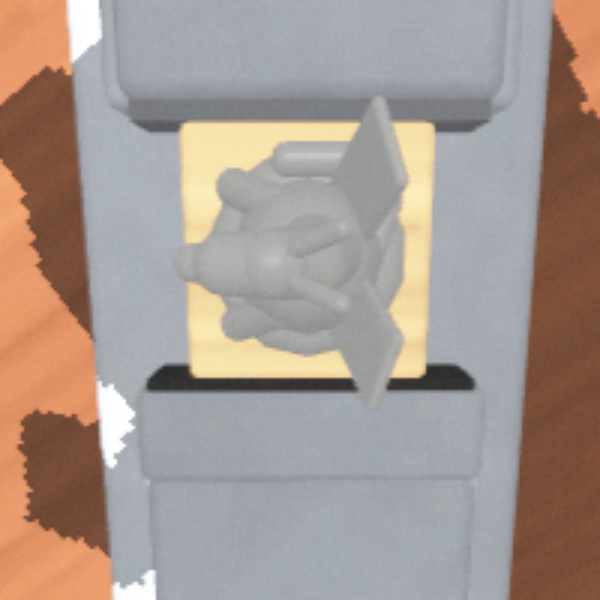

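Plinth held flat against both jaws, pad slightly compressed. Now screwing in small steps, following the helix and regulating the push.

```bash
cat > turn.py <<'E'
from h import *
import json
y0=-.608; ex=np.r_[np.cos(y0),np.sin(y0),0]
def load(): return json.load(open("st.json"))
def save(s): json.dump(s,open("st.json","w"))
def step(s,dy):
    s["yaw"]+=dy; s["C"][2]+=.004/(2*np.pi)*dy
    bot.move_linear(s["C"],speed=.002,rotation=quat(s["yaw"]))
    return meas()
def meas():
    f=np.array(bot.read_ft_force()); m=np.array(bot.read_moment())
    q=bot.read_tool_rot(); M=R.from_quat(np.r_[q[1:],q[0]]).as_matrix()
    return f,m,np.arctan2(M[1,0],M[0,0])
def show(s,r): 
    f,m,a=r; print(round(s["yaw"],3),"act",round(a,4),"push",round(ex@f,1),"f",f.round(1),"mz",round(m[2],3),"x",round(ex@(bot.read_position()-np.array(s["C"]))*1e3,2),"t",round(bot.read_clock(),2))
E
python3 - <<'E'
from turn import *
p0=.549*0
C=np.array(bot.read_position())+ex*.0025   # commanded point leads the actual one
s=dict(C=C.tolist(),yaw=y0)
show(s,meas())
for i in range(4): show(s,step(s,-.1))
save(s)
E
```

```text
-0.608 act -0.607 push -9.5 f [-6.4  7.6  8.5] mz -0.139 x -2.5 t 12.32
-0.708 act -0.7072 push -9.5 f [-6.8  6.8  9. ] mz -0.091 x -2.51 t 12.57
-0.808 act -0.8072 push -10.1 f [-7.   7.6  8.4] mz -0.077 x -2.54 t 12.82
-0.908 act -0.9073 push -9.8 f [-7.   7.   8.4] mz 0.002 x -2.57 t 13.07
-1.008 act -1.0073 push -10.3 f [-7.8  6.8  8.8] mz -0.079 x -2.59 t 13.32
```

Run:
```python
from turn import *
s=load(); n=0
while s["yaw"]>y0-3.9:
    r=step(s,-.1 if s["yaw"]>y0-1.7 else -.06); n+=1
    p=-ex@r[0]
    if p<9: s["C"]=(np.array(s["C"])+ex*.0003).tolist()
    if p>13: s["C"]=(np.array(s["C"])-ex*.0003).tolist()
    if n%3==0 or r[1][2]>.12: show(s,r)
    if r[1][2]>.4: break
save(s); print(bot.read_joint_positions().round(3))
im=bot.camera("wrist"); cv2.imwrite("pics/w4.png",im[:,:,::-1])
```

```text
-1.308 act -1.3073 push -10.0 f [-7.8  6.4  8.8] mz -0.044 x -2.7 t 14.07
-1.608 act -1.6074 push -9.3 f [-8.2  4.4  9.6] mz -0.008 x -2.77 t 14.82
-1.908 act -1.9074 push -10.8 f [-8.9  6.1 11.2] mz -0.07 x -2.89 t 15.57
-2.208 act -2.2073 push -10.7 f [-9.1  5.6 11.4] mz -0.05 x -3.06 t 16.32
-2.428 act -2.4271 push -10.5 f [-8.6  6.  11.5] mz -0.053 x -3.13 t 17.07
-2.608 act -2.6071 push -11.2 f [-8.9  6.8 11.2] mz 0.01 x -3.18 t 17.82
-2.788 act -2.7871 push -12.4 f [-10.2   7.   10.7] mz -0.044 x -3.26 t 18.57
-2.968 act -2.967 push -12.3 f [-10.1   7.   11.8] mz -0.054 x -3.33 t 19.32
-3.148 act 3.1362 push -12.2 f [-9.4  7.9 11.6] mz -0.079 x -3.4 t 20.07
-3.328 act 2.9564 push -11.9 f [-9.7  6.9 10.6] mz -0.066 x -3.45 t 20.82
-3.508 act 2.7765 push -12.3 f [-10.3   6.7  11.5] mz -0.036 x -3.47 t 21.57
-3.688 act 2.5965 push -12.3 f [-8.9  8.9 10.2] mz -0.098 x -3.47 t 22.32
-3.868 act 2.4184 push -9.5 f [-7.   6.6  9.3] mz 0.656 x -2.76 t 23.07
[ 0.071  0.571 -0.289  0.715  0.003  0.794]
```

View pics/w4.png

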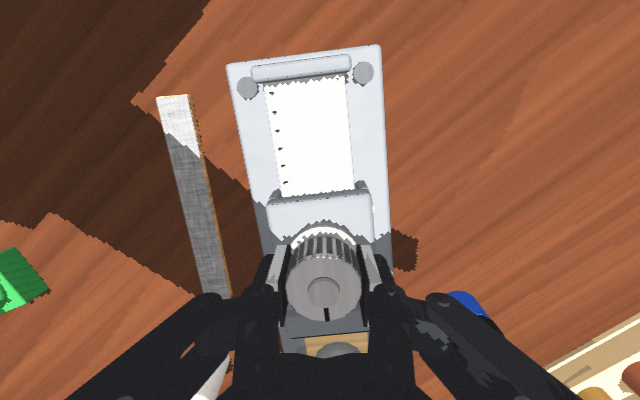

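Index line is unchanged in the tool frame (326,314), so there is no gross slip; torque jumped to 0.66 N m, which indicates the hard stop. I press slightly more, then unwind finely to locate the stop.

Run:
```python
from turn import *
s=load()
for d in [-.015,-.015]+[.01]*11:
    step(s,d); bot.wait(.1); r=[meas() for _ in range(3)]; print(round(np.mean([a[1][2] for a in r]),3),end=" | "); show(s,r[0])
save(s)
```

```text
0.998 | -3.883 act 2.4046 push -9.2 f [-7.3  5.7  9.8] mz 0.998 x -2.77 t 23.47
0.467 | -3.898 act 2.3876 push -8.7 f [-6.   6.6  7.9] mz 0.467 x -2.15 t 23.82
0.256 | -3.888 act 2.3969 push -8.2 f [-6.   5.7  8.4] mz 0.256 x -2.13 t 24.17
-0.016 | -3.878 act 2.4064 push -8.4 f [-5.8  6.4  7.7] mz -0.016 x -2.17 t 24.52
0.007 | -3.868 act 2.4163 push -9.1 f [-6.6  6.6  8.1] mz 0.007 x -2.16 t 24.87
-0.011 | -3.858 act 2.4264 push -8.9 f [-6.2  6.8  8.1] mz -0.011 x -2.17 t 25.22
0.034 | -3.848 act 2.4363 push -9.3 f [-6.5  7.   8. ] mz 0.034 x -2.17 t 25.57
-0.011 | -3.838 act 2.4463 push -8.2 f [-6.3  5.4  7.5] mz -0.011 x -2.15 t 25.92
0.022 | -3.828 act 2.4563 push -8.5 f [-6.2  6.   8.5] mz 0.022 x -2.16 t 26.27
-0.063 | -3.818 act 2.4663 push -8.3 f [-5.8  6.2  6.8] mz -0.063 x -2.16 t 26.62
-0.0 | -3.808 act 2.4764 push -7.3 f [-5.1  5.5  7.8] mz -0.0 x -2.17 t 26.97
0.031 | -3.798 act 2.4864 push -10.3 f [-7.6  7.   8.1] mz 0.031 x -2.14 t 27.32
0.015 | -3.788 act 2.4964 push -8.7 f [-5.7  7.   8.2] mz 0.015 x -2.14 t 27.67
```

Run:
```python
from turn import *
s=load(); tgt=-2.306; n=0
while s["yaw"]<tgt-1e-6:
    r=step(s,min(.1,tgt-s["yaw"])); n+=1
    p=-ex@r[0]
    if p<9.5: s["C"]=(np.array(s["C"])+ex*.0003).tolist()
    if p>13: s["C"]=(np.array(s["C"])-ex*.0003).tolist()
    if n%3==0: show(s,r)
bot.wait(.3); show(s,meas()); save(s)
print(bot.read_finger_force(),bot.read_gripper_width()*85)
im=bot.camera("wrist"); a=im[220:340,260:390,::-1]
b=cv2.imread("pics/w2.png")[220:340,260:390]; c=cv2.imread("pics/w4.png")[220:340,260:390]
cv2.imwrite("pics/cmp.png",cv2.resize(np.hstack([b,c,a]),None,fx=2.05,fy=2.05,interpolation=cv2.INTER_CUBIC))
cv2.imwrite("pics/w5.png",im[:,:,::-1])
t=bot.camera("top")[:,:,::-1]; cv2.imwrite("pics/top5.png",cv2.resize(t[140:260,220:360],None,fx=5,fy=5,interpolation=cv2.INTER_CUBIC))
```

```text
-3.488 act 2.7968 push -8.8 f [-5.9  6.9  9.4] mz 0.058 x -2.76 t 28.42
-3.188 act 3.097 push -10.1 f [-6.5  8.3  8.3] mz 0.06 x -2.79 t 29.17
-2.888 act -2.8861 push -9.7 f [-5.8  8.6  8.4] mz 0.083 x -2.89 t 29.92
-2.588 act -2.586 push -10.6 f [-7.3  8.1  8.1] mz 0.031 x -2.96 t 30.67
-2.306 act -2.304 push -10.9 f [-7.3  8.5  9. ] mz 0.061 x -3.13 t 31.42
-2.306 act -2.3041 push -11.1 f [-7.1  9.4  8.3] mz -0.023 x -3.12 t 31.72
60.00777840614319 34.570959930140454
```

View pics/cmp.png

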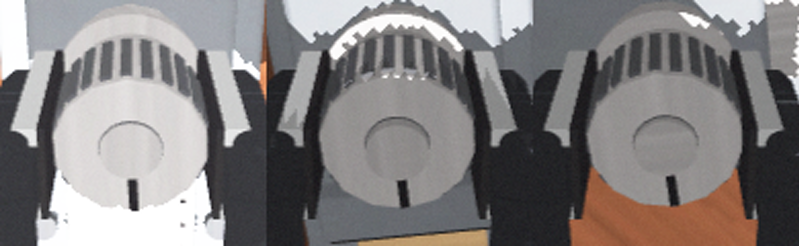

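View pics/w5.png

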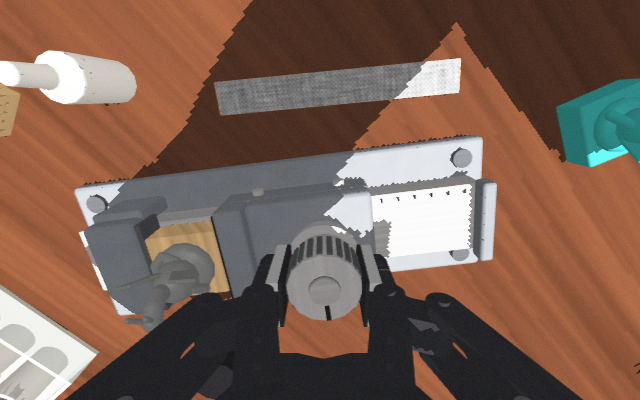

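The final wrist view shows the cap still gripped, the plinth at (185,250) between the jaws, and bystanders undisturbed. The comparison shows the index line tilted by a few degrees after the stop, so I quantify that.

Run:
```python
from h import *
k=bot.calibration("wrist"); K=k["mtx"]; H=k["hand_eye"]
for n in("w2","w4","w5"):
    g=cv2.cvtColor(cv2.imread(f"pics/{n}.png"),cv2.COLOR_BGR2GRAY).astype(float)[306:322,318:336]
    w=np.clip(110-g,0,None); w[:, :3]=0; w[:,-3:]=0
    # weighted row-centroid fit of the line
    vs=[(306+i,318+(w[i]@np.arange(18))/w[i].sum()) for i in range(16) if w[i].sum()>60 and w[i].sum()<450]
    v=np.array(vs); c=np.polyfit(v[:,0],v[:,1],1)
    P=[ray(K,H,(np.polyval(c,r),r),.0) for r in (v[0,0],v[-1,0])]  # tool plane z=-.029 approx
    P=[ray(K,H,(np.polyval(c,r),r),-.029) for r in (v[0,0],v[-1,0])]
    d=P[1]-P[0]; print(n,len(v),v[[0,-1]].round(1).tolist(),"len",np.linalg.norm(d),"angle in tool deg",np.degrees(np.arctan2(d[1],d[0])), "mid",P[0].round(4))
```

```text
w2 14 [[308.0, 324.1], [321.0, 324.7]] len 0.007254637267102968 angle in tool deg 177.86184593184413 mid [-0.008   0.0001 -0.029 ]
w4 14 [[308.0, 325.7], [321.0, 326.8]] len 0.007283692581317476 angle in tool deg 174.4603130239229 mid [-0.008   0.0008 -0.029 ]
w5 15 [[306.0, 326.6], [320.0, 328.5]] len 0.007838807854796147 angle in tool deg 172.80471961763388 mid [-0.0069  0.0013 -0.029 ]
```

Measured in the holder frame, the index line now stands at 90.0°, and it was at about 0° at the stop. That matches the torque-based back-off. The push is still 11 N with a 60 N grip, so I'm handing in.

```bash
python3 -c "
from turn import *
show(load(),meas()); print(bot.close_job())"
```

```text
-2.306 act -2.3041 push -11.3 f [-7.4  9.3  8.4] mz 0.021 x -3.15 t 31.82
the job is handed in; nothing more can be done
None
```

Job handed in at 31.8 s: the plinth is clamped between the jaws, and the cap was screwed down to its stop and backed off a quarter turn (index line measured at 90°), with the arm still gripping the cap (60 N) and pressing the jaw against the plinth (about 11 N).

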